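# Back the sample feeder up one notch

### The arm

A 7-joint arm with a two-finger parallel gripper is mounted at the origin on the work surface. World frame = base frame: x ahead of the robot, y to its left, z up, the work surface at z = 0. Lengths are in m, angles in rad, forces in N, time in s.
With the tool pointing down it reaches from about 0.425 to 0.925 m from the base axis. Payload 6.8 kg.
Tool frame: the origin (TCP) lies on the centre line of the jaws, within the pads' length; the fingertips stand 19 mm ahead of it and the grasp point (between the pads) is the TCP; z points along the fingers, y is the line along which they close (so a half turn about z gives the same grasp; the last joint's range is limited). The gripper opens to 85 mm and grips with 20 to 120 N. Pads are 22 mm wide; open, the fingers measure 114 mm over their backs; the gripper's body (76 mm by 85 mm) begins 54 mm behind the grasp point. The pads swing forward as they close: fully open they stand 13 mm farther back than shut.
Start: joints at [-1.29, 0.477, 0.022, 1.555, -0.011, 1.109, -0.083], TCP at [0.256, 0.625, 0.25] pointing down, gripper open.
Joint ranges: [-2.96, 2.96], [-0.34, 2.1], [-1.41, 1.46], [0.24, 2.44], [-1.37, 4.51], [0.17, 1.92], [-2.96, 2.96]. Speed limits (rad/s): [2.39, 2.39, 3.14, 3.14, 3.14, 3.14, 3.14].

### API

Orientations are given as a rotation vector (axis times angle).
In Python, from bench import r gives the robot as it stands. The module is installed in compiled form; this text tells all that it offers.
- The arm moves only by the tool arm_command, never from a script. Its argument "rows" is a list of rows, each an object of numbers: "fingers": the opening, from -1 (shut) to 1 (fully open); "x", "y", "z": the shift along the tool's x, y, z in m; "ax", "ay", "az": the turn, a rotation vector about the tool's x, y, z in degrees. In form: [{"fingers": .., "x": .., "y": .., "z": .., "ax": .., "ay": .., "az": ..}, ...]. A call has 1 to 10 rows; each row shifts and turns the commanded pose from where the row before left it, along the tool's axes as they then stand; what a row does not reach is not made up. A row lasts 1/12 s, in which the tool goes at most 41.7 mm and 7.16 degrees, less where a joint would pass 70% of its speed; a pose out of reach is approached as far as the arm can. A call is refused whole if a number of a shift passes 0.0417 or a number of a turn 7.16, either way. A call with a gripper value outside its range is refused whole. The fingers move at their own pace and stop on an object; "grip_force" is the grip in N (left out, the last holds). Time passes only in rows, so rows that do not move let the fingers close. It gives the time, the measured TCP pose, the force, the opening and the grip force at its end, in the units of the state.
- r.get_obs(): the state, without advancing time (a new reading comes with each control period).
- r.grab_frame(name): name is "side" or "top" or "wrist"; returns a dict with "frame" (384x512x3 uint8, red, green, blue), "depth" (384x512 float32, m along the optical axis (not along the pixel's ray), 0 where there is no reading), "K" (3x3 intrinsics, pixels), "world_from_camera" (4x4, takes a point from camera to world coordinates). Camera axes: x right, y down, z forward; pixel columns grow to the right and rows downward; lengths in m; the calibration is good to about 2 mm. A picture is of the moment at which its call begins.
- r.hand_in(): hands the job in; it is judged then, once.
The state is a dict: "clock": time; "joints": joint angles; "qvel": joint speeds; "tau": joint torques, N m; "tcp_pos": TCP position; "orientation": TCP orientation; "contact_force": force on the tool from outside, world axes, zero at the start; "moment": the same for the moment, N m; "grip_width": finger opening in m; "gripper_force": force on a finger pad.
Only numpy, scipy, OpenCV 4.12 (cv2) and the standard library are available. Lean on these libraries where they do the work, as an engineer would, in place of code of your own. Each camera call takes 0.05 s, during which the arm holds its last target. There are 200 camera calls.

### The job

The sample feeder has run one notch too far, so a cup was passed over. With a fingertip, tip the ratchet pawl up and over by its paddle so that it stays up, then push the wheel backward (clockwise seen from above) by exactly one notch, by its tall post, so that the passed-over cup stands under the needle again, and tip the pawl back so that it drops fully down into the notch. Touch the feeder with the fingers only and lift nothing; keep the sample cups upright in their pockets and leave the other things on the bench alone.

Things in the scene. Friction and masses are not known exactly. Their poses are not given: they have to be found in the camera images.
- feeder: Fixed sample feeder. Origin: on the table under the centre of its wheel; its own x, y axes (z up) are used below; its yaw varies. White base 230 x 230 x 34 mm; on it a flat aluminium wheel, 125 mm radius, upper face 52 mm above the table, with 12 dark saw teeth 9 mm high round the rim and 12 stations every 30 deg at 85 mm radius: the post and 11 pockets 8 mm high.
- wheel (a joint): Wheel angle, rad, about the upright axis. 0 = pawl nose mid-notch at the start (it starts within 0.035). Positive = counterclockwise from above (forward, the ratchet lets it pass); backward = negative, blocked while the pawl is down. One notch = 0.524 (30 deg); about 0.06 of play each way in a notch. Turns stiffly (about 1 N at the post), stays where left.
- post_top (a point): Centre of the top of the plain steel post on the wheel: 14 mm diameter, 65 mm tall (top 117 mm above the table), 85 mm from the axis. At wheel angle 0 it is at x = -85, y = 0 mm of the feeder; backward moves it towards the feeder's +y there. The two stations on each side of it are empty pockets.
- pawl (a joint): Pawl angle, rad: 0 = fully down, nose in a notch (start); grows as the nose rises; 1.1 = tipped over on its stop. Weighted: let go below about 0.5 it falls shut, above about 0.6 it falls open and stays open. The nose clears the teeth above about 0.25. Tipping takes about 1 N at the paddle.
- pawl_pin (a point): The pawl's pin, fixed, along the feeder's y: at x = -30, y = -116 mm, 66 mm above the table. The pawl's nose arm is 56 mm long and runs from the pin towards the feeder's +x over the rim. A steel bracket plate, 26 mm wide, 76 mm high, stands outside the rim at y = -139 mm.
- paddle (a point): Centre of the pawl's paddle: steel plate 8 mm thick, 24 mm wide along the feeder's y, 26 mm high, on a rod 55 mm from the pin. Pawl down: it leans 0.45 rad towards the feeder's +x (centre 24 mm to +x of the pin, 50 mm above it). Open: it leans 0.65 rad to -x (centre 33 mm to -x, 44 mm above it). Pushing it to -x lifts the nose, to +x lowers it.
- needle_tip (a point): Lower end of the thin steel needle, fixed, 104 mm above the table, 85 mm from the wheel's axis in the feeder's 60 deg direction (from x towards y). It hangs from a black arm 22 mm wide (underside 141 mm high) on a white column 155 mm high, 150 mm from the axis in the same direction.
- missed_cup: White plastic sample cup, 26 mm diameter, 42 mm tall, standing loose in a pocket of the wheel with about 4 mm of play: the passed-over one, one station counterclockwise of the needle (90 deg at the start). Origin: centre of its underside, 52 mm above the table.
- next_cup: White plastic sample cup, 26 mm diameter, 42 mm tall, standing loose in a pocket of the wheel with about 4 mm of play: the one under the needle at the start (60 deg). Origin: centre of its underside, 52 mm above the table.
- last_cup: White plastic sample cup, 26 mm diameter, 42 mm tall, standing loose in a pocket of the wheel with about 4 mm of play: one station clockwise of the needle (30 deg). Origin: centre of its underside, 52 mm above the table.
- wash_bottle: Clear wash bottle, 68 mm diameter, 150 mm tall; a bystander. Origin: centre of its underside.
- jar_a: Small capped specimen jar, 38 mm diameter, 55 mm tall, on the bench; a bystander. Origin: centre of its underside.
- jar_b: Small capped specimen jar, 38 mm diameter, 55 mm tall, on the bench; a bystander. Origin: centre of its underside.
- jar_c: Small capped specimen jar, 38 mm diameter, 55 mm tall, on the bench; a bystander. Origin: centre of its underside.
- beaker: Glass beaker, 64 mm across, 80 mm tall; a bystander. Origin: centre of its underside.
- tweezers: Steel bar tweezers lying on the bench, 120 x 10 x 6 mm; a bystander. Origin: centre of its underside.
Mind the look-alikes: they are no part of the job. What is shaped like the missed_cup but blue, pink or purple is not meant.

How it is judged:
On the way, in this order (a step that is already met when the one before it is completed fails the run):
1. the pawl is tipped up and over while the wheel is still in its first notch (value of joint pawl above 0.8 rad and value of joint wheel above -0.2 rad), for 0.2 s.
2. the wheel is pushed back one notch (value of joint wheel between -0.62 and -0.42 rad), for 0.2 s.
At the end, for the whole second after the job is handed in: The wheel rests one notch back (between 0.42 and 0.62 rad clockwise of the start notch), the pawl is fully down in that notch (below 0.06 rad), the passed-over cup is within 18 mm of the needle seen from above, and all three cups stand upright in their pockets (all of step 2 and value of joint pawl below 0.06 rad and horizontal distance between missed_cup and needle_tip below 0.018 m and angle between each of missed_cup, next_cup, last_cup's own z axis and vertical below 0.15 rad and height (world z) of each of missed_cup, next_cup, last_cup below 0.058 m and velocity of joint wheel between -0.05 and 0.05 rad/s); the robot touches nothing.
It fails at once if the feeder is touched hard with the arm or the gripper's body instead of the fingers (contact force between the arm and feeder above 2 N).
It fails at once if the wheel is pushed back far beyond one notch (value of joint wheel below -0.87 rad).
It fails at once if a sample cup is lifted or tipped over (height (world z) of any of missed_cup, next_cup, last_cup above 0.066 m or height (world z) of any of missed_cup, next_cup, last_cup below 0.045 m or angle between any of missed_cup, next_cup, last_cup's own z axis and vertical above 0.5 rad).
It fails at once if another thing on the bench is moved (distance of any of wash_bottle, jar_a, jar_b, jar_c, beaker, tweezers from where it was at the start of the episode above 0.03 m).
It also fails if it takes over 56 s, if anything falls off the work surface, if the arm or the gripper's body presses on something with over 40 N, if the wrist force passes 120 N, or if a joint passes its speed limit or range.

## Working session

There is one attempt and no reset: what is moved stays moved. The work goes in short steps, Python scripts to look and compute and a tool call to move; the robot and the scene stay as the last step left them, time stands still between calls to the robot, and variables do not carry over. Pictures are saved under pics/ and viewed, at most 10 in all, crops included, and the job is handed in when it is done.

Besides the shell and the picture viewer there is one more tool, called after "Request:" in YAML: its name, and indented under it one key for each argument. arm_command: Moves the arm, as the interface text tells. Its arguments: {"type":"object","properties":{"rows":{"type":"array"},"grip_force":{"type":"number"}},"required":["rows"]}

```bash
mkdir -p pics
cat > h.py <<'E'
import numpy as np, cv2, pickle
from bench import r
def grab(n):
    f=r.grab_frame(n); pickle.dump(f,open(f'{n}.pkl','wb')); return f
def load(n): return pickle.load(open(f'{n}.pkl','rb'))
def cloud(f):
    d=f['depth']; v,u=np.mgrid[:d.shape[0],:d.shape[1]]; K=f['K']
    p=np.stack([(u-K[0,2])/K[0,0]*d,(v-K[1,2])/K[1,1]*d,d],-1); T=np.array(f['world_from_camera'])
    w=p@T[:3,:3].T+T[:3,3]; w[d==0]=np.nan; return w
def proj(f,P):
    T=np.linalg.inv(f['world_from_camera']); q=f['K']@(T[:3,:3]@np.array(P)+T[:3,3]); return q[:2]/q[2]
E
python3 - <<'E'
from h import *
a=grab('top');b=grab('side')
im=np.vstack([a['frame'],b['frame']])[:,:,::-1]
cv2.imwrite('pics/a.png',cv2.resize(a['frame'][:,:,::-1],(800,600)));cv2.imwrite('pics/b.png',cv2.resize(b['frame'][:,:,::-1],(800,600)))
o=r.get_obs();print({k:np.round(o[k],3) for k in o})
print(a['world_from_camera'],b['world_from_camera'])
E
```

```text
{'clock': np.float64(0.1), 'joints': array([-1.29 ,  0.478,  0.022,  1.556, -0.012,  1.109, -0.083]), 'qvel': array([-0.001, -0.002,  0.   , -0.004, -0.001, -0.001, -0.002]), 'tau': array([ 4.0000e-03, -5.9777e+01,  1.6130e+00, -2.8196e+01,  1.3000e-02,
        5.0000e-03, -0.0000e+00]), 'tcp_pos': array([0.256, 0.624, 0.249]), 'orientation': array([-6.070e-01, -3.082e+00,  3.000e-03]), 'contact_force': array([ 0.751,  0.008, -0.249]), 'moment': array([-0.065, -0.003, -0.034]), 'gripper_force': np.float64(0.0), 'grip_width': np.float64(0.085)}
[[-0.01752291 -0.99768131  0.06576436  0.42479922]
 [-0.99975584  0.01836895  0.01228214  0.00161244]
 [-0.01346168 -0.06553308 -0.99775959  1.39526001]
 [ 0.          0.          0.          1.        ]] [[ 0.98236494 -0.11227044  0.14951413  0.37373317]
 [-0.18565788 -0.4910227   0.85113328 -0.80996761]
 [-0.02214228 -0.86388197 -0.50320738  0.58727396]
 [ 0.          0.          0.          1.        ]]
```

View pics/a.png

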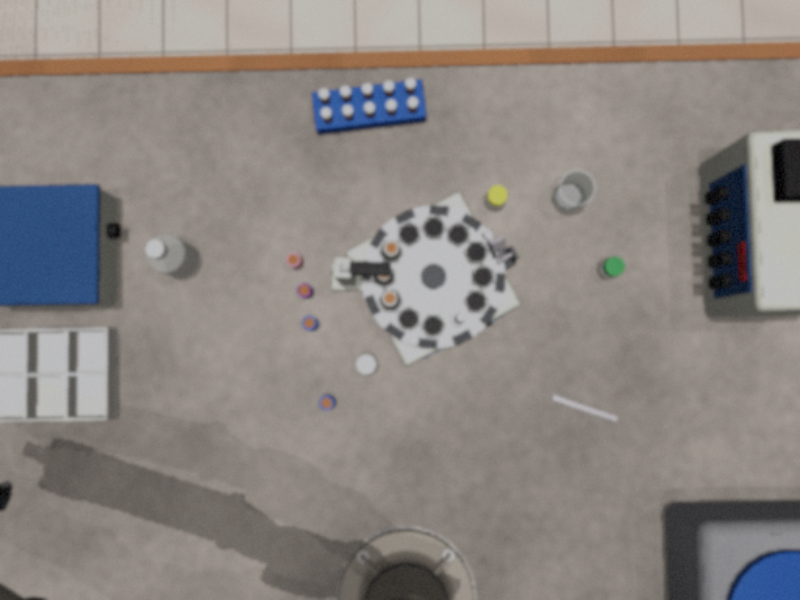

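View pics/b.png

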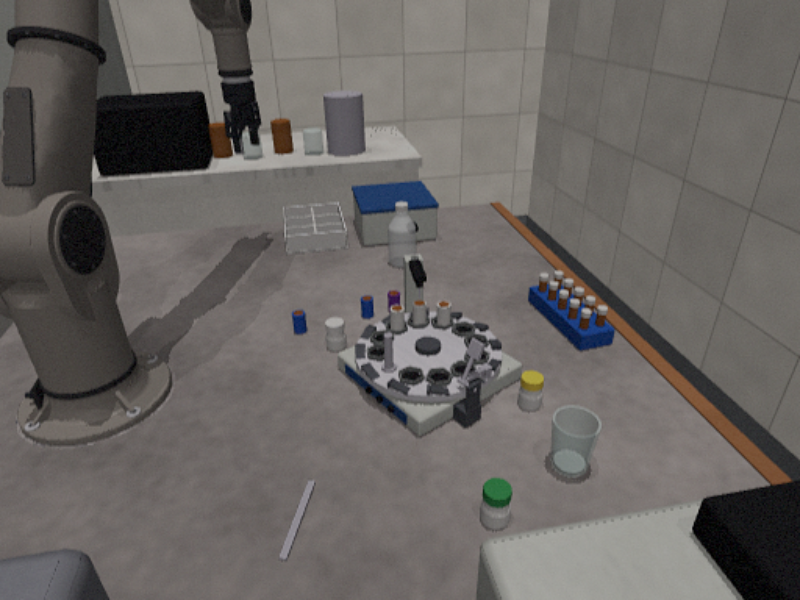

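The top view (800x600) shows the feeder hub at (433,276), post at (459,319), pawl at (505,253), needle arm and column at (345–390,270), cups at (391,248), (385,275) and (390,298). The coloured cups at (295,260), (304,290), (310,323) and (327,402) are look-alikes, not mine. The jars are at (498,196), (613,267) and (366,364), with the beaker at (575,190).

Run:
```python
from h import *
from scipy.optimize import least_squares
for n in ['top','side']:
    f=load(n);w=cloud(f)
    c0=w[int(276*.64),int(433*.64)] if n=='top' else w[int(345*.64),int(428*.64)]
    print(n,c0)
    d=np.linalg.norm(w[...,:2]-c0[:2],axis=-1)
    m=(d<.14)&(w[...,2]>.047)&(w[...,2]<.057)
    P=w[m];print('wheel pts',len(P),P[:,2].mean(),(P[:,:2].min(0)+P[:,:2].max(0))/2,np.ptp(P[:,:2],axis=0))
    m=(d<.145)&(w[...,2]>.056)&(w[...,2]<.066)&(d>.112);T=w[m]
    s=least_squares(lambda q:np.hypot(T[:,0]-q[0],T[:,1]-q[1])-q[2],[*c0[:2],.12],loss='soft_l1',f_scale=.003);print('teeth',s.x,len(T))
    for nm,lo,hi,px in [('post',.08,.125,(459,319) if n=='top' else (389,350)),('column',.145,.165,(345,272)if n=='top' else (410,262)),('paddle',.09,.14,(505,253) if n=='top' else (475,350))]:
        q=w[...,2]; vv,uu=np.mgrid[:384,:512]
        near=np.hypot(uu-px[0]*.64,vv-px[1]*.64)<(18 if n=='top' else 25)
        m=(q>lo)&(q<hi)&near; A=w[m]
        print(nm,len(A),A.mean(0) if len(A) else '',A.min(0) if len(A) else '',A.max(0) if len(A) else '')
```

```text
top [ 0.55933622 -0.05745514  0.06518035]
wheel pts 4466 0.05309848851823267 [ 0.56027504 -0.05659914] [0.24841251 0.26863941]
teeth [ 0.55917146 -0.0582843   0.11814651] 491
post 28 [ 0.48438829 -0.09779016  0.11506303] [ 0.47842879 -0.1051415   0.08207493] [ 0.49137992 -0.09207701  0.12403797]
column 277 [0.56591932 0.07739777 0.15599808] [0.54989671 0.0437542  0.14517616] [0.58388723 0.104325   0.16263006]
paddle 78 [ 0.60550584 -0.16438994  0.12005106] [ 0.59397724 -0.17553294  0.09249284] [ 0.61831106 -0.15073739  0.13379927]
side [ 0.5564763  -0.05898116  0.06333179]
wheel pts 2646 0.05264903680464731 [ 0.55847303 -0.05185827] [0.24818283 0.26547649]
teeth [ 0.55764278 -0.05938565  0.1200928 ] 302
post 107 [ 0.4930398  -0.06951139  0.09778004] [ 0.47650508 -0.10728079  0.08015211] [0.53002102 0.01368487 0.11798413]
column 167 [0.56237642 0.05675592 0.153567  ] [0.54792181 0.01089508 0.14507221] [0.58256409 0.10471907 0.15692274]
paddle 131 [ 0.60325096 -0.16745448  0.11510242] [ 0.59200584 -0.17784067  0.0902608 ] [ 0.61758211 -0.15327305  0.12967811]
```

Run:
```python
from h import *
for n in ['top','side']:
    w=cloud(load(n));d=np.hypot(w[...,0]-.5585,w[...,1]+.0585)
    P=w[(d<.168)&(w[...,2]>.027)&(w[...,2]<.041)][:,:2]
    # sliding fit: best yaw minimising extents (robust percentiles)
    best=None
    for y in np.arange(20,40,.25):
        c,s=np.cos(np.radians(y)),np.sin(np.radians(y));q=(P-[.5585,-.0585])@np.array([[c,-s],[s,c]])
        # points inside the 115 square with centre free
        lo=np.percentile(q,1,axis=0);hi=np.percentile(q,99,axis=0)
        a=np.prod(hi-lo)
        if best is None or a<best[0]: best=(a,y,lo,hi)
    print(n,len(P),best,(best[2]+best[3])/2)
    for k in [(w[...,2]>.150)&(w[...,2]<.16)&(d>.135)&(d<.17),(w[...,2]>.075)&(d>.05)&(d<.145)]:
        Q=w[k][:,:2]-[.5585,-.0585]
        y=np.radians(27);print(len(Q),'col ang',np.degrees(np.arctan2(*Q.mean(0)[::-1])),np.hypot(*Q.mean(0)))
```

```text
top 754 (np.float64(0.06025494045307716), np.float64(26.75), array([-0.11410111, -0.14881433]), array([0.11507288, 0.11410791])) [ 0.00048589 -0.01735321]
149 col ang 86.77734575136677 0.14908210594725002
612 col ang 80.24535140707117 0.05296967842217593
side 825 (np.float64(0.05702507260917523), np.float64(27.5), array([-0.11743889, -0.14251459]), array([0.10891802, 0.10941088])) [-0.00426043 -0.01655185]
50 col ang 87.48902076216203 0.14850065460856549
811 col ang 87.23745990096216 0.038579714681885396
```

Pose settled: centre (0.5587,-0.058), yaw about 26.9°, and the measured paddle (0.6055,-0.164) matches its prediction of (0.6058,-0.1642). Next I shut the fingers and turn the tool so tool x = feeder +x and tool y = feeder −y.

Request:
arm_command:
  rows:
    - {"fingers":-1,"az":7.1}
    - {"fingers":-1,"az":7.1}
    - {"fingers":-1,"az":7.1}
    - {"fingers":-1,"az":7.1}
    - {"fingers":-1,"az":7.1}
    - {"fingers":-1,"az":7.1}
    - {"fingers":-1,"az":7.1}
    - {"fingers":-1,"az":7.1}
    - {"fingers":-1,"az":7.1}
    - {"fingers":-1,"az":7.1}

```text
validation failed for argument at $.ro...
```

Request:
arm_command:
  rows:
    - {"fingers":-1,"az":7.1}
    - {"fingers":-1,"az":7.1}
    - {"fingers":-1,"az":7.1}
    - {"fingers":-1,"az":7.1}
    - {"fingers":-1,"az":7.1}
    - {"fingers":-1,"az":7.1}
    - {"fingers":-1,"az":7.1}
    - {"fingers":-1,"az":7.1}
    - {"fingers":-1}

```text
validation failed for argument at $.ro...
```

```bash
cat >> h.py <<'E'
from scipy.spatial.transform import Rotation as R
C=np.array([.5587,-.058]);Y=np.radians(26.9)
F=np.array([[np.cos(Y),-np.sin(Y)],[np.sin(Y),np.cos(Y)]])
def tof(p): return (np.asarray(p)[...,:2]-C)@F
def rep(goal=None):
    o=r.get_obs();M=R.from_rotvec(o['orientation']).as_matrix();p=np.array(o['tcp_pos'])
    print('t',round(float(o['clock']),2),'tip feeder mm',np.round(tof(p)*1e3,1),'tip z',round(p[2]*1e3-19,1),'toolx deg',round(np.degrees(np.arctan2(M[1,0],M[0,0])),2),'tilt',np.round(M[:2,2],3),'F',np.round(o['contact_force'],2),'w',o['grip_width'])
    if goal is not None: # feeder x,y mm, tip z mm
        g=np.r_[C+F@np.array(goal[:2])/1e3,(goal[2]+19)/1e3]; print('tool shift mm',np.round(M.T@(g-p)*1e3,1))
E
python3 -c "
from h import *
rep((45,-116,170))"
```

```text
t 0.1 tip feeder mm [ 38.4 745.5] tip z 230.4 toolx deg 157.72 tilt [-0.001 -0.002] F [ 0.75  0.01 -0.25] w 0.08543725337477741
tool shift mm [-656.2 -558.1   61.4]
```

Request:
arm_command:
  rows:
    - {"fingers":-1,"x":0,"y":0,"z":0,"ax":0,"ay":0,"az":7.1}
    - {"fingers":-1,"x":0,"y":0,"z":0,"ax":0,"ay":0,"az":7.1}
    - {"fingers":-1,"x":0,"y":0,"z":0,"ax":0,"ay":0,"az":7.1}
    - {"fingers":-1,"x":0,"y":0,"z":0,"ax":0,"ay":0,"az":7.1}
    - {"fingers":-1,"x":0,"y":0,"z":0,"ax":0,"ay":0,"az":7.1}
    - {"fingers":-1,"x":0,"y":0,"z":0,"ax":0,"ay":0,"az":7.1}
    - {"fingers":-1,"x":0,"y":0,"z":0,"ax":0,"ay":0,"az":7.1}
    - {"fingers":-1,"x":0,"y":0,"z":0,"ax":0,"ay":0,"az":7.1}
    - {"fingers":-1,"x":0,"y":0,"z":0,"ax":0,"ay":0,"az":7.1}

```text
clock: 0.85
tcp_pos: [0.2557, 0.6243, 0.2498]
orientation: [2.153, 2.287, -0.002]
contact_force: [0.6, -0.3, -0.5]
grip_width: 0.0005
gripper_force: 0.0
```

Request:
arm_command:
  rows:
    - {"fingers":-1,"x":0,"y":0,"z":0,"ax":0,"ay":0,"az":7.1}
    - {"fingers":-1,"x":0,"y":0,"z":0,"ax":0,"ay":0,"az":7.1}
    - {"fingers":-1,"x":0,"y":0,"z":0,"ax":0,"ay":0,"az":7.1}
    - {"fingers":-1,"x":0,"y":0,"z":0,"ax":0,"ay":0,"az":7.1}
    - {"fingers":-1,"x":0,"y":0,"z":0,"ax":0,"ay":0,"az":7.1}
    - {"fingers":-1,"x":0,"y":0,"z":0,"ax":0,"ay":0,"az":7.1}
    - {"fingers":-1,"x":0,"y":0,"z":0,"ax":0,"ay":0,"az":7.1}
    - {"fingers":-1,"x":0,"y":0,"z":0,"ax":0,"ay":0,"az":7.1}
    - {"fingers":-1,"x":0,"y":0,"z":0,"ax":0,"ay":0,"az":7.1}
    - {"fingers":-1,"x":0,"y":0,"z":0,"ax":0,"ay":0,"az":2.4}

```text
clock: 1.68
tcp_pos: [0.2555, 0.6244, 0.2497]
orientation: [3.053, 0.738, -0.001]
contact_force: [-0.2, -0.3, -0.3]
grip_width: 0.0001
gripper_force: 0.0
```

```bash
python3 -c "
from h import *
rep((45,-116,190))"
```

```text
t 1.68 tip feeder mm [ 38.4 745.8] tip z 230.7 toolx deg 27.17 tilt [-0.    -0.001] F [-0.17 -0.32 -0.35] w 7.78986154080649e-05
tool shift mm [  2.6 861.8  41.4]
```

Request:
arm_command:
  rows:
    - {"fingers":-1,"x":0,"y":0.04,"z":0,"ax":0,"ay":0,"az":0}
    - {"fingers":-1,"x":0,"y":0.04,"z":0,"ax":0,"ay":0,"az":0}
    - {"fingers":-1,"x":0,"y":0.04,"z":0,"ax":0,"ay":0,"az":0}
    - {"fingers":-1,"x":0,"y":0.04,"z":0,"ax":0,"ay":0,"az":0}
    - {"fingers":-1,"x":0,"y":0.04,"z":0,"ax":0,"ay":0,"az":0}
    - {"fingers":-1,"x":0,"y":0.04,"z":0,"ax":0,"ay":0,"az":0}
    - {"fingers":-1,"x":0,"y":0.04,"z":0,"ax":0,"ay":0,"az":0}
    - {"fingers":-1,"x":0,"y":0.04,"z":0,"ax":0,"ay":0,"az":0}
    - {"fingers":-1,"x":0,"y":0.04,"z":0,"ax":0,"ay":0,"az":0}
    - {"fingers":-1,"x":0,"y":0.04,"z":0,"ax":0,"ay":0,"az":0}

```text
clock: 2.52
tcp_pos: [0.4409, 0.268, 0.2502]
orientation: [-3.051, -0.748, 0.001]
contact_force: [-0.6, 0.1, 0.0]
grip_width: 0.0001
gripper_force: 0.0
```

Request:
arm_command:
  rows:
    - {"fingers":-1,"x":0,"y":0.04,"z":0,"ax":0,"ay":0,"az":0}
    - {"fingers":-1,"x":0,"y":0.04,"z":0,"ax":0,"ay":0,"az":0}
    - {"fingers":-1,"x":0,"y":0.04,"z":0,"ax":0,"ay":0,"az":0}
    - {"fingers":-1,"x":0,"y":0.04,"z":0,"ax":0,"ay":0,"az":0}
    - {"fingers":-1,"x":0,"y":0.04,"z":0,"ax":0,"ay":0,"az":0}
    - {"fingers":-1,"x":0,"y":0.04,"z":0,"ax":0,"ay":0,"az":0}
    - {"fingers":-1,"x":0,"y":0.04,"z":0,"ax":0,"ay":0,"az":0}
    - {"fingers":-1,"x":0,"y":0.04,"z":0,"ax":0,"ay":0,"az":0}
    - {"fingers":-1,"x":0,"y":0.04,"z":0,"ax":0,"ay":0,"az":0}
    - {"fingers":-1,"x":0,"y":0.04,"z":0,"ax":0,"ay":0,"az":0}

```text
clock: 3.35
tcp_pos: [0.6259, -0.0864, 0.2498]
orientation: [-3.051, -0.748, 0.001]
contact_force: [0.7, 0.3, 0.8]
grip_width: 0.0
gripper_force: 0.0
```

Request:
arm_command:
  rows:
    - {"fingers":-1,"x":0,"y":0.04,"z":0.02,"ax":0,"ay":0,"az":0}
    - {"fingers":-1,"x":0,"y":0.021,"z":0.02,"ax":0,"ay":0,"az":0}
    - {"fingers":-1,"x":0,"y":0,"z":0,"ax":0,"ay":0,"az":0}

```text
clock: 3.6
tcp_pos: [0.6509, -0.1421, 0.2076]
orientation: [3.052, 0.737, -0.009]
contact_force: [-0.7, 0.6, -0.1]
grip_width: -0.0002
gripper_force: 0.0
```

Run:
```python
from h import *
rep((26,-116,119))
f=grab('wrist');print(f['world_from_camera'])
s=grab('side');c=cv2.resize(s['frame'][170:290,210:370,::-1],(800,600),interpolation=cv2.INTER_CUBIC);cv2.imwrite('pics/c.png',c)
cv2.imwrite('pics/d.png',f['frame'][:,:,::-1])
w=cloud(s)
Q=w[(w[...,2]>.07)&(w[...,2]<.16)];q=tof(Q)*1e3
k=(abs(q[:,0]+10)<50)&(abs(q[:,1]+116)<30)
print(np.c_[q[k],Q[k,2]*1e3].round()[::8])
```

```text
t 3.6 tip feeder mm [  44.2 -116.7] tip z 188.6 toolx deg 27.16 tilt [-0.005 -0.003] F [-0.72  0.58 -0.12] w -0.00017398702982624183
tool shift mm [-17.8  -0.8  69.7]
[[ 4.55956459e-01 -8.39203315e-01 -2.96380672e-01  7.26420591e-01]
 [-8.90001947e-01 -4.30115661e-01 -1.51317719e-01 -1.03650083e-01]
 [-4.91637390e-04  3.32773667e-01 -9.43006599e-01  3.31015545e-01]
 [ 0.00000000e+00  0.00000000e+00  0.00000000e+00  1.00000000e+00]]
[[  -4. -106.  128.]
 [  -6. -106.  123.]
 [  -7. -106.  121.]
 [   0. -125.  127.]
 [  -4. -123.  125.]
 [  -8. -117.  121.]
 [ -10. -109.  115.]
 [  -1. -127.  121.]
 [ -10. -126.  121.]
 [ -12. -118.  115.]
 [ -16. -112.  111.]
 [  -3. -126.  113.]
 [  -8. -127.  113.]
 [ -15. -115.  103.]
 [ -16. -117.  102.]
 [ -19. -113.   96.]
 [  24. -109.   70.]
 [  20. -113.   72.]
 [  17. -113.   70.]
 [ -21. -119.   89.]
 [  19. -121.   71.]
 [   2. -117.   73.]
 [  -9. -111.   72.]
 [ -27. -116.   81.]
 [  -4. -120.   72.]
 [ -14. -120.   74.]
 [ -20. -119.   73.]
 [ -34. -114.   71.]
 [ -35. -124.   72.]
 [ -29. -139.   75.]
 [ -35. -141.   76.]
 [ -39. -142.   76.]
 [ -36. -142.   71.]]
```

View pics/c.png

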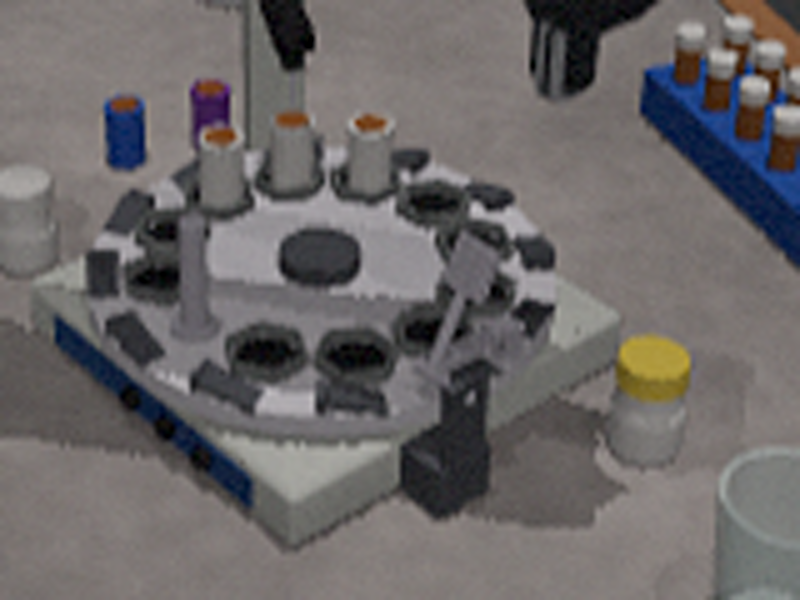

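View pics/d.png

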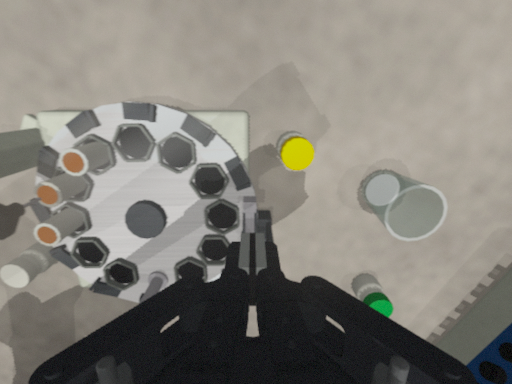

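The crop shows the pawl down: paddle at (470,265), bracket at (460,420), post at (193,270), and the three white cups at (222,170), (292,155) and (370,155). The wrist view shows the yellow jar at (297,153), well clear. Next I lower beside the paddle's +x face.

Request:
arm_command:
  rows:
    - {"fingers":-1,"x":-0.009,"y":0,"z":0.024,"ax":0,"ay":0,"az":0}
    - {"fingers":-1,"x":-0.009,"y":0,"z":0.024,"ax":0,"ay":0,"az":0}
    - {"fingers":-1,"x":0,"y":0,"z":0.022,"ax":0,"ay":0,"az":0}
    - {"fingers":-1,"x":0,"y":0,"z":0,"ax":0,"ay":0,"az":0}
    - {"fingers":-1,"x":0,"y":0,"z":0,"ax":0,"ay":0,"az":0}

```text
clock: 4.12
tcp_pos: [0.6364, -0.1428, 0.1418]
orientation: [-3.049, -0.75, 0.001]
contact_force: [0.0, 0.0, 0.2]
grip_width: -0.0
gripper_force: 0.0
```

```bash
python3 -c "
from h import *
rep((-25,-116,118))"
```

```text
t 4.12 tip feeder mm [  30.9 -110.8] tip z 122.8 toolx deg 27.64 tilt [-0.001  0.001] F [0.05 0.04 0.16] w -5.445074169900672e-06
tool shift mm [-56.    4.5   4.8]
```

Request:
arm_command:
  rows:
    - {"fingers":-1,"x":-0.006,"y":0.002,"z":0.002,"ax":0,"ay":0,"az":0}
    - {"fingers":-1,"x":-0.006,"y":0.002,"z":0.002,"ax":0,"ay":0,"az":0}
    - {"fingers":-1,"x":-0.007,"y":0,"z":0,"ax":0,"ay":0,"az":0}
    - {"fingers":-1,"x":-0.007,"y":0,"z":0,"ax":0,"ay":0,"az":0}
    - {"fingers":-1,"x":-0.007,"y":0,"z":0,"ax":0,"ay":0,"az":0}
    - {"fingers":-1,"x":-0.007,"y":0,"z":0,"ax":0,"ay":0,"az":0}
    - {"fingers":-1,"x":-0.007,"y":0,"z":0,"ax":0,"ay":0,"az":0}
    - {"fingers":-1,"x":-0.007,"y":0,"z":0,"ax":0,"ay":0,"az":0}
    - {"fingers":-1,"x":-0.006,"y":0,"z":0,"ax":0,"ay":0,"az":0}
    - {"fingers":-1,"x":0,"y":0,"z":0,"ax":0,"ay":0,"az":0}

```text
clock: 4.95
tcp_pos: [0.5834, -0.1772, 0.1376]
orientation: [-3.052, -0.744, 0.002]
contact_force: [0.4, 0.0, 0.2]
grip_width: -0.0
gripper_force: 0.0
```

```bash
cat >> h.py <<'E'
def pad():
    for n in ('side','top'):
        s=grab(n);w=cloud(s);Q=w[(w[...,2]>.09)&(w[...,2]<.14)];q=tof(Q)*1e3
        k=(abs(q[:,0]+30)<50)&(abs(q[:,1]+116)<16);A=np.c_[q[k],Q[k,2]*1e3]
        print(n,len(A),np.percentile(A,[5,50,95],axis=0).round() if len(A) else '')
        k=(abs(Q[:,2]-.11)<.012)&(abs(np.hypot(*q.T)-85)<14)&(q[:,0]<-30)&(abs(q[:,1])<75)
        if k.any():
            m=q[k].mean(0);print('post',k.sum(),m.round(1),'wheel rad',round((np.arctan2(m[1],m[0])%(2*np.pi))-np.pi,3))
E
python3 -c "
from h import *
rep((-25,-116,118));pad()"
```

```text
t 4.95 tip feeder mm [ -31.9 -117.5] tip z 118.6 toolx deg 27.41 tilt [-0.001 -0.   ] F [0.37 0.01 0.22] w -3.440934709779403e-05
tool shift mm [ 6.9 -1.4  0.6]
side 243 [[ -55. -130.   92.]
 [ -40. -120.  118.]
 [   6. -107.  137.]]
post 49 [-87.5  -4.6] wheel rad 0.052
top 9 [[  12. -119.   98.]
 [  16. -113.  100.]
 [  18. -110.  108.]]
```

Request:
arm_command:
  rows:
    - {"fingers":-1,"x":0,"y":0,"z":-0.02,"ax":0,"ay":0,"az":0}
    - {"fingers":-1,"x":0,"y":0,"z":-0.03,"ax":0,"ay":0,"az":0}
    - {"fingers":-1,"x":0,"y":0,"z":-0.03,"ax":0,"ay":0,"az":0}
    - {"fingers":-1,"x":0,"y":0,"z":0,"ax":0,"ay":0,"az":0}

```text
clock: 5.38
tcp_pos: [0.5883, -0.1774, 0.2232]
orientation: [3.048, 0.746, 0.012]
contact_force: [0.8, -0.8, -0.3]
grip_width: -0.0001
gripper_force: 0.0
```

Run:
```python
from h import *
pad()
rep((-95,-40,190))
s=load('side');cv2.imwrite('pics/e.png',cv2.resize(s['frame'][170:290,210:370,::-1],(640,480),interpolation=cv2.INTER_CUBIC))
```

```text
side 161 [[ -73. -128.   94.]
 [ -19. -120.  111.]
 [   1. -109.  121.]]
post 47 [-87.7  -5. ] wheel rad 0.057
top 4 [[   4. -116.  110.]
 [   7. -111.  112.]
 [   8. -110.  118.]]
t 5.48 tip feeder mm [ -28.8 -117.6] tip z 199.8 toolx deg 27.57 tilt [ 0.003 -0.   ] F [-0.6   0.49 -0.2 ] w -7.169650217604071e-06
tool shift mm [-65.3 -78.4   9.6]
```

View pics/e.png

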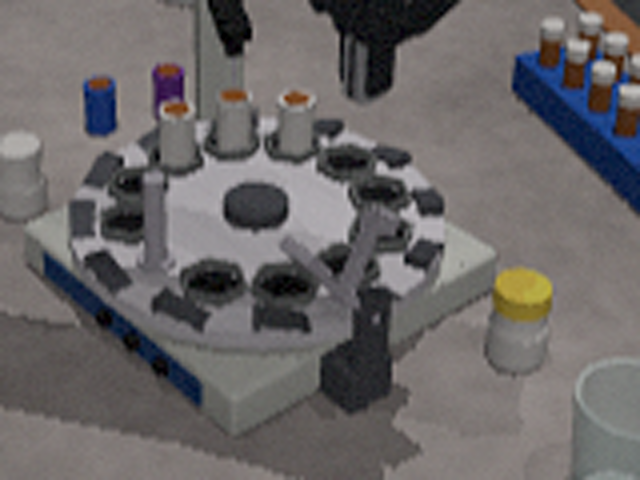

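The pawl is open and staying there: paddle at (295,245) leaning to −x, nose raised at (375,235). Next I go to the −y side of the post.

Request:
arm_command:
  rows:
    - {"fingers":-1,"x":-0.02,"y":-0.026,"z":0,"ax":0,"ay":0,"az":0}
    - {"fingers":-1,"x":-0.02,"y":-0.026,"z":0,"ax":0,"ay":0,"az":0}
    - {"fingers":-1,"x":-0.018,"y":-0.024,"z":0,"ax":0,"ay":0,"az":0}
    - {"fingers":-1,"x":0,"y":0,"z":0,"ax":0,"ay":0,"az":0}
    - {"fingers":-1,"x":0,"y":0,"z":0.036,"ax":0,"ay":0,"az":0}
    - {"fingers":-1,"x":0,"y":0,"z":0.036,"ax":0,"ay":0,"az":0}
    - {"fingers":-1,"x":0,"y":0,"z":0.034,"ax":0,"ay":0,"az":0}
    - {"fingers":-1,"x":0,"y":0,"z":0,"ax":0,"ay":0,"az":0}

```text
clock: 6.15
tcp_pos: [0.4943, -0.1338, 0.1058]
orientation: [-3.048, -0.748, 0.017]
contact_force: [-0.8, 1.3, -0.1]
grip_width: 0.0003
gripper_force: 0.0
```

```bash
python3 -c "
from h import *
rep((-84,-24,90));pad()"
```

```text
t 6.15 tip feeder mm [-91.7 -38.5] tip z 86.8 toolx deg 27.59 tilt [-0.011  0.001] F [-0.8   1.27 -0.12] w 0.0002847881518715458
tool shift mm [  7.9 -14.4  -3.2]
side 161 [[ -73. -128.   92.]
 [ -19. -120.  111.]
 [   0. -109.  121.]]
post 25 [-90.2  -4.4] wheel rad 0.049
top 41 [[ -10. -123.  108.]
 [  -1. -117.  116.]
 [   7. -110.  121.]]
```

Request:
arm_command:
  rows:
    - {"fingers":-1,"x":0.005,"y":-0.005,"z":0,"ax":0,"ay":0,"az":0}
    - {"fingers":-1,"x":0.003,"y":-0.005,"z":0,"ax":0,"ay":0,"az":0}
    - {"fingers":-1,"x":0,"y":-0.005,"z":0,"ax":0,"ay":0,"az":0}
    - {"fingers":-1,"x":0,"y":-0.005,"z":0,"ax":0,"ay":0,"az":0}
    - {"fingers":-1,"x":0,"y":-0.005,"z":0,"ax":0,"ay":0,"az":0}
    - {"fingers":-1,"x":0,"y":-0.005,"z":0,"ax":0,"ay":0,"az":0}
    - {"fingers":-1,"x":0,"y":-0.005,"z":0,"ax":0,"ay":0,"az":0}
    - {"fingers":-1,"x":0.001,"y":-0.005,"z":0,"ax":0,"ay":0,"az":0}
    - {"fingers":-1,"x":0.001,"y":-0.003,"z":0,"ax":0,"ay":0,"az":0}
    - {"fingers":-1,"x":0,"y":0,"z":0,"ax":0,"ay":0,"az":0}

```text
clock: 7.08
tcp_pos: [0.487, -0.0917, 0.1114]
orientation: [-3.05, -0.749, 0.002]
contact_force: [1.0, 0.4, -0.4]
grip_width: -0.0004
gripper_force: 0.0
```

```bash
python3 -c "
from h import *
rep((-76,15,90));pad()"
```

```text
t 7.08 tip feeder mm [-79.2   2.4] tip z 92.4 toolx deg 27.58 tilt [-0.001  0.001] F [ 1.    0.4  -0.39] w -0.0004154855408009327
tool shift mm [  3.3 -12.6   2.4]
side 160 [[ -73. -128.   93.]
 [ -19. -120.  112.]
 [   1. -108.  121.]]
post 108 [-85.1   0.8] wheel rad -0.01
top 154 [[ -70. -125.   95.]
 [ -46. -116.  113.]
 [   4. -107.  124.]]
```

Run:
```python
from h import *
s=load('side')['frame'][150:290,210:370,::-1];t=load('top')['frame'][120:240,210:350,::-1]
cv2.imwrite('pics/f.png',np.hstack([cv2.resize(s,(400,400)),cv2.resize(t,(400,400))]))
```

```text
(no output)
```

View pics/f.png

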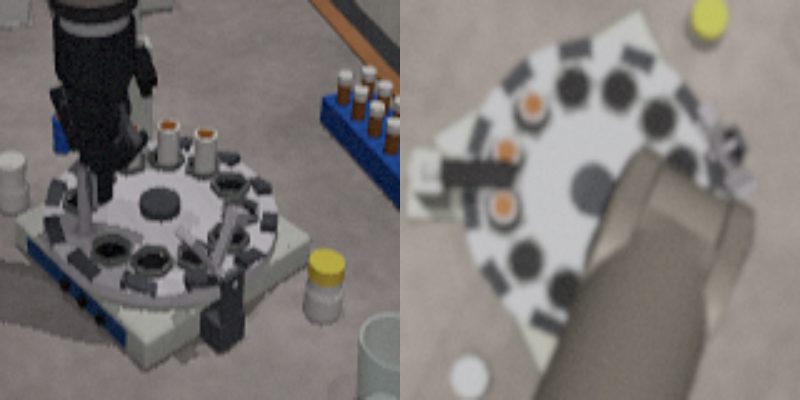

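```bash
cat >> h.py <<'E'
def prof(img,f,z=.061):
    th=np.radians(np.arange(0,360,.5));out=[]
    for rr in (.114,.117,.120):
        P=np.c_[(C+(np.c_[np.cos(th),np.sin(th)]*rr)@F.T),np.full(len(th),z)]
        out.append([cv2.getRectSubPix(img,(1,1),tuple(proj(f,p)))[0,0] for p in P])
    return np.mean(out,0)
def wheel(new=True):
    f=grab('top') if new else load('top')
    g0=cv2.resize(cv2.imread('pics/a.png',0),(512,384),interpolation=cv2.INTER_AREA).astype(np.float32)
    g1=cv2.cvtColor(f['frame'],cv2.COLOR_RGB2GRAY).astype(np.float32)
    a=prof(g0,f);b=prof(g1,f);w=cloud(f)
    ok=[]
    for t in np.radians(np.arange(0,360,.5)):
        u,v=proj(f,np.r_[C+F@(np.array([np.cos(t),np.sin(t)])*.117),.061]).round().astype(int)
        ok.append(.045<w[v,u,2]<.07)
    ok=np.array(ok);deg=np.arange(720)/2;ex=((deg>255)&(deg<290))|((deg>45)&(deg<75));ok&=~ex
    res=[]
    for s in range(-10,90): # CW shift, half degrees; b(t)=a(t+s)
        aa=np.roll(a,-s);m=ok&~np.roll(ex,-s);res.append(np.corrcoef(aa[m],b[m])[0,1])
    res=np.array(res);i=[k for k in range(1,99) if res[k]>res[k-1] and res[k]>=res[k+1] and res[k]>.5]
    print('visible',ok.sum(),'wheel shift cand rad',[(round(-np.radians((k-10)/2),3),round(res[k],2)) for k in i])
    h=cv2.cvtColor(f['frame'],cv2.COLOR_RGB2HSV);q=tof(w)
    m=(h[...,0]<15)&(h[...,1]>100)&(np.hypot(q[...,0],q[...,1])<.115)&(w[...,2]>.07)
    n,l,st,c=cv2.connectedComponentsWithStats(m.astype(np.uint8))
    for k in range(1,n):
        if st[k,4]>5:
            p=np.nanmedian(q[l==k],axis=0);print('cup',p.round(4),'deg',round(np.degrees(np.arctan2(p[1],p[0])),1))
E
python3 -c "
from h import *
wheel(False)"
```

```text
visible 382 wheel shift cand rad [(np.float64(-0.297), np.float64(0.99))]
cup [0.0838 0.0191] deg 12.8
cup [0.0605 0.0605] deg 45.0
cup [0.0258 0.0819] deg 72.5
```

Request:
arm_command:
  rows:
    - {"fingers":-1,"x":0.001,"y":-0.004,"z":0,"ax":0,"ay":0,"az":0}
    - {"fingers":-1,"x":0.001,"y":-0.004,"z":0,"ax":0,"ay":0,"az":0}
    - {"fingers":-1,"x":0.001,"y":-0.004,"z":0,"ax":0,"ay":0,"az":0}
    - {"fingers":-1,"x":0,"y":-0.003,"z":0,"ax":0,"ay":0,"az":0}
    - {"fingers":-1,"x":0,"y":-0.002,"z":0,"ax":0,"ay":0,"az":0}
    - {"fingers":-1,"x":0,"y":0,"z":0,"ax":0,"ay":0,"az":0}
    - {"fingers":-1,"x":0,"y":0,"z":0,"ax":0,"ay":0,"az":0}
    - {"fingers":-1,"x":0,"y":0,"z":0,"ax":0,"ay":0,"az":0}

```text
clock: 7.85
tcp_pos: [0.4822, -0.0762, 0.1116]
orientation: [-3.051, -0.747, 0.001]
contact_force: [0.3, -0.4, -0.2]
grip_width: 0.0
gripper_force: 0.0
```

```bash
python3 -c "
from h import *
rep((-76,21,90));wheel()"
```

```text
t 7.85 tip feeder mm [-76.5  18.4] tip z 92.6 toolx deg 27.53 tilt [-0.  0.] F [ 0.32 -0.4  -0.2 ] w 3.9066332960691965e-05
tool shift mm [ 0.5 -2.6  2.6]
visible 371 wheel shift cand rad [(np.float64(0.026), np.float64(0.99)), (np.float64(-0.497), np.float64(0.99))]
cup [0.085  0.0027] deg 1.8
cup [0.0727 0.0456] deg 32.1
```

Request:
arm_command:
  rows:
    - {"fingers":-1,"x":0,"y":-0.002,"z":0,"ax":0,"ay":0,"az":0}
    - {"fingers":-1,"x":0,"y":-0.001,"z":0,"ax":0,"ay":0,"az":0}
    - {"fingers":-1,"x":0,"y":0,"z":0,"ax":0,"ay":0,"az":0}
    - {"fingers":-1,"x":0,"y":0,"z":0,"ax":0,"ay":0,"az":0}

```text
clock: 8.23
tcp_pos: [0.4811, -0.0736, 0.1117]
orientation: [-3.051, -0.747, -0.0]
contact_force: [0.3, -0.5, 0.1]
grip_width: -0.0001
gripper_force: 0.2
```

```bash
python3 -c "
from h import *
rep((-76,21,90));wheel()"
```

```text
t 8.23 tip feeder mm [-76.3  21.3] tip z 92.7 toolx deg 27.53 tilt [0. 0.] F [ 0.31 -0.52  0.1 ] w -0.00010278967009910585
tool shift mm [0.3 0.3 2.7]
visible 377 wheel shift cand rad [(np.float64(-0.0), np.float64(0.99)), (np.float64(-0.524), np.float64(0.99))]
cup [0.0846 0.0013] deg 0.9
cup [0.074  0.0427] deg 30.0
```

Request:
arm_command:
  rows:
    - {"fingers":-1,"x":0,"y":0.006,"z":0,"ax":0,"ay":0,"az":0}
    - {"fingers":-1,"x":0,"y":0.009,"z":0,"ax":0,"ay":0,"az":0}
    - {"fingers":-1,"x":0,"y":0,"z":-0.035,"ax":0,"ay":0,"az":0}
    - {"fingers":-1,"x":0,"y":0,"z":-0.035,"ax":0,"ay":0,"az":0}
    - {"fingers":-1,"x":0,"y":0.03,"z":-0.025,"ax":0,"ay":0,"az":0}
    - {"fingers":-1,"x":-0.007,"y":0.03,"z":0,"ax":0,"ay":0,"az":0}
    - {"fingers":-1,"x":-0.008,"y":0.03,"z":0,"ax":0,"ay":0,"az":0}
    - {"fingers":-1,"x":-0.008,"y":0.03,"z":0,"ax":0,"ay":0,"az":0}
    - {"fingers":-1,"x":0,"y":0,"z":0,"ax":0,"ay":0,"az":0}
    - {"fingers":-1,"x":0,"y":0,"z":0,"ax":0,"ay":0,"az":0}

```text
clock: 9.12
tcp_pos: [0.5225, -0.2071, 0.2067]
orientation: [3.052, 0.74, -0.001]
contact_force: [0.2, 0.3, -1.1]
grip_width: -0.0001
gripper_force: 0.0
```

```bash
python3 -c "
from h import *
rep((-100,-116,106));wheel()"
```

```text
t 9.12 tip feeder mm [ -99.7 -116.6] tip z 187.7 toolx deg 27.25 tilt [-0.    -0.001] F [ 0.2   0.31 -1.08] w -8.578925813263197e-05
tool shift mm [-0.2 -0.7 81.7]
visible 589 wheel shift cand rad [(np.float64(-0.0), np.float64(0.99)), (np.float64(-0.524), np.float64(0.99))]
cup [0.0848 0.0012] deg 0.8
cup [0.0739 0.0431] deg 30.2
```

Request:
arm_command:
  rows:
    - {"fingers":-1,"x":0,"y":0,"z":0.03,"ax":0,"ay":0,"az":0}
    - {"fingers":-1,"x":0,"y":0,"z":0.03,"ax":0,"ay":0,"az":0}
    - {"fingers":-1,"x":0,"y":0,"z":0.022,"ax":0,"ay":0,"az":0}
    - {"fingers":-1,"x":0,"y":0,"z":0,"ax":0,"ay":0,"az":0}
    - {"fingers":-1,"x":0,"y":0,"z":0,"ax":0,"ay":0,"az":0}

```text
clock: 9.58
tcp_pos: [0.5223, -0.2029, 0.124]
orientation: [-3.05, -0.749, 0.004]
contact_force: [0.0, 0.1, -0.5]
grip_width: -0.0001
gripper_force: 0.0
```

```bash
python3 -c "
from h import *
rep((-38,-116,106))"
```

```text
t 9.58 tip feeder mm [ -98.  -112.7] tip z 105.0 toolx deg 27.59 tilt [-0.003  0.001] F [ 0.01  0.05 -0.51] w -0.00013337729377917913
tool shift mm [59.9  4.  -1.1]
```

Request:
arm_command:
  rows:
    - {"fingers":-1,"x":0.007,"y":0.002,"z":0,"ax":0,"ay":0,"az":0}
    - {"fingers":-1,"x":0.007,"y":0.001,"z":0,"ax":0,"ay":0,"az":0}
    - {"fingers":-1,"x":0.007,"y":0,"z":0,"ax":0,"ay":0,"az":0}
    - {"fingers":-1,"x":0.007,"y":0,"z":0,"ax":0,"ay":0,"az":0}
    - {"fingers":-1,"x":0.007,"y":0,"z":0,"ax":0,"ay":0,"az":0}
    - {"fingers":-1,"x":0.007,"y":0,"z":0,"ax":0,"ay":0,"az":0}
    - {"fingers":-1,"x":0.007,"y":0,"z":0,"ax":0,"ay":0,"az":0}
    - {"fingers":-1,"x":0.007,"y":0,"z":0,"ax":0,"ay":0,"az":0}
    - {"fingers":-1,"x":0.004,"y":0,"z":0,"ax":0,"ay":0,"az":0}
    - {"fingers":-1,"x":0,"y":0,"z":0,"ax":0,"ay":0,"az":0}

```text
clock: 10.42
tcp_pos: [0.5788, -0.1779, 0.1245]
orientation: [-3.051, -0.75, -0.001]
contact_force: [0.1, -0.4, 0.6]
grip_width: -0.0001
gripper_force: 0.0
```

```bash
python3 -c "
from h import *
rep((-38,-116,106));pad()"
```

```text
t 10.42 tip feeder mm [ -36.4 -116. ] tip z 105.5 toolx deg 27.62 tilt [0. 0.] F [ 0.14 -0.42  0.56] w -9.197388719127533e-05
tool shift mm [-1.6 -0.  -0.5]
side 185 [[ -48. -131.   98.]
 [ -42. -124.  122.]
 [ -15. -111.  136.]]
post 44 [-77.5  37.7] wheel rad -0.453
top 0 
post 15 [-71.7  41.5] wheel rad -0.525
```

Back off and rise, then look.

Request:
arm_command:
  rows:
    - {"fingers":-1,"x":-0.02,"y":0,"z":0,"ax":0,"ay":0,"az":0}
    - {"fingers":-1,"x":-0.03,"y":0,"z":-0.02,"ax":0,"ay":0,"az":0}
    - {"fingers":-1,"x":-0.03,"y":0,"z":-0.03,"ax":0,"ay":0,"az":0}
    - {"fingers":-1,"x":-0.03,"y":0,"z":-0.03,"ax":0,"ay":0,"az":0}
    - {"fingers":-1,"x":0,"y":0,"z":0,"ax":0,"ay":0,"az":0}
    - {"fingers":-1,"x":0,"y":0,"z":0,"ax":0,"ay":0,"az":0}

```text
clock: 11.02
tcp_pos: [0.4802, -0.2309, 0.2053]
orientation: [3.052, 0.741, 0.006]
contact_force: [0.6, 0.8, -0.7]
grip_width: 0.0001
gripper_force: 0.0
```

Run:
```python
from h import *
rep();pad();wheel()
s=load('side')['frame'][150:290,210:370,::-1];t=load('top')['frame'][120:240,210:350,::-1]
cv2.imwrite('pics/g.png',np.hstack([cv2.resize(s,(400,400)),cv2.resize(t,(400,400))]))
```

```text
t 11.02 tip feeder mm [-148.3 -118.7] tip z 186.3 toolx deg 27.29 tilt [0.004 0.   ] F [ 0.65  0.77 -0.71] w 0.0001387192071342441
side 129 [[ -18. -127.   95.]
 [ -10. -118.  116.]
 [  -1. -106.  128.]]
post 42 [-77.4  37.8] wheel rad -0.454
top 79 [[ -17. -127.   98.]
 [  -6. -116.  123.]
 [   2. -105.  132.]]
post 23 [-74.3  40.4] wheel rad -0.498
visible 590 wheel shift cand rad [(np.float64(-0.0), np.float64(1.0)), (np.float64(-0.524), np.float64(0.99))]
cup [0.085 0.001] deg 0.7
cup [0.0739 0.0432] deg 30.3
```

View pics/g.png

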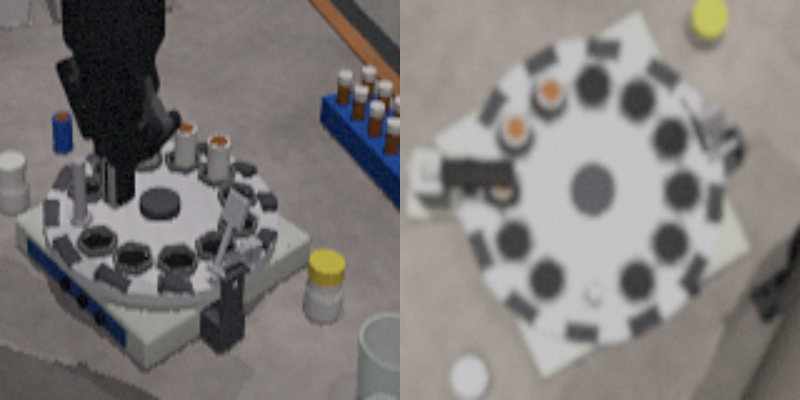

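Run:
```python
from h import *
vv,uu=np.mgrid[:384,:512]
for n,px,rr in (('top',(505,253),18),('side',(475,350),25)):
    w=cloud(load(n));m=(np.hypot(uu-px[0]*.64,vv-px[1]*.64)<rr)&(w[...,2]>.09)&(w[...,2]<.14);print(n,m.sum(),w[m].mean(0))
w=cloud(load('side'));q=tof(w)*1e3
k=(q[...,0]>12)&(q[...,0]<28)&(abs(q[...,1]+115)<8)&(w[...,2]>.066)&(w[...,2]<.1);print('nose z',k.sum(),w[k][:,2].mean())
```

```text
top 78 [ 0.60549417 -0.16438106  0.12012393]
side 149 [ 0.6071938  -0.14880487  0.11192516]
nose z 25 0.07128489513371214
```

The top-view paddle mean matches its start value to 0.1 mm, so the pawl is fully down. The wheel is one notch back and the arm is clear of the feeder.

```bash
python3 -c "
from bench import r
print(r.hand_in())"
```

```text
the job is handed in; nothing more can be done
None
```

I tipped the pawl over, pushed the wheel back one notch (measured −0.524 rad) and dropped the pawl fully into the notch; the passed-over cup should be under the needle, judged from the wheel angle because the needle arm hid it from above, and the job is handed in with no verdict returned.

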